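# Top up the plug tote and hold it tilted at the gauge port

### The job

Pick up the aluminium sorting tray, tip its three chrome plugs into the blue tote that still holds one, and set the empty tray back down flat on the shelf. Then lift the tote clear of the shelf by its grip and hold it for the fitter beside the gauge port, tilted towards one corner so that all four plugs slide together into that low corner, with that corner within a hand's breadth of the brass socket. Finish while still holding the tote there, still and tilted, resting on nothing; leave the elbow, the ferrule and the plug holder where they are.

Things in the scene. Friction and masses are not known exactly. Their poses are not given: they have to be found in the camera images.
- tray: aluminium sorting tray, 150 mm long (x), 84 wide (y), 160 g: floor, side and back walls 3 mm thick, walls 22 mm high, +x end open for pouring. Black upright grip at the back end, pinched from above along the tray's x: 10 mm thick (x -75 to -65 mm), 46 wide, top 52 mm above the underside. Origin: centre of the underside, z up. Three plugs stand on it, none within 45 mm of the grip
- tray_lip (a point): middle of the open pouring edge of the tray, on its floor: 75 mm along the tray's x from its origin and 3 mm up; axes as the tray's
- tote: blue open tote, 150 mm long (x), 140 wide (y), 58 high, walls and floor 4 mm, thin rim lip 4 mm outward, about 220 g empty. Upright blue grip with black top edge at the back (-x) end, pinched from above along the tote's x: 12 mm thick (x -75 to -63 mm), 50 wide, top 94 mm above the underside. Origin: centre of the underside, z up. Tilted diagonally, 35 degrees runs plugs along a wall to a corner
- tote_fl (a point): inner floor corner of the tote at its +x, +y end: (71, 66, 4) mm from the tote's origin
- tote_fr (a point): inner floor corner of the tote at its +x, -y end: (71, -66, 4) mm
- tote_bl (a point): inner floor corner of the tote at its -x (grip), +y end: (-71, 66, 4) mm
- tote_br (a point): inner floor corner of the tote at its -x (grip), -y end: (-71, -66, 4) mm
- plug1: chrome bayonet probe plug, 36 g: hexagonal body 20 mm across flats, 15 mm long, with a 12 mm stub 10 mm long on one end. Origin: middle of the hexagonal body, z along the stub. Slips on tray or tote at a slope of about 11 to 17 degrees. Starts standing on the tray, stub up
- plug2: chrome bayonet probe plug, 36 g: hexagonal body 20 mm across flats, 15 mm long, with a 12 mm stub 10 mm long on one end. Origin: middle of the hexagonal body, z along the stub. Slips on tray or tote at a slope of about 11 to 17 degrees. Starts standing on the tray, stub up
- plug3: chrome bayonet probe plug, 36 g: hexagonal body 20 mm across flats, 15 mm long, with a 12 mm stub 10 mm long on one end. Origin: middle of the hexagonal body, z along the stub. Slips on tray or tote at a slope of about 11 to 17 degrees. Starts standing on the tray, stub up
- plug4: chrome bayonet probe plug, 36 g: hexagonal body 20 mm across flats, 15 mm long, with a 12 mm stub 10 mm long on one end. Origin: middle of the hexagonal body, z along the stub. Slips on tray or tote at a slope of about 11 to 17 degrees. Starts standing in the tote, stub up
- port: gauge port, fixed to the shelf: steel foot plate 90 x 90 x 8 mm, aluminium block 56 x 56 mm up to 60 mm high, brass socket on top, and screwed into its back (+x) face a round dial gauge 52 mm across, out to 65 mm from the origin. Origin on the shelf under the socket
- socket (a point): centre of the mouth of the brass bayonet socket (30 mm across), which points up, 90 mm above the shelf
- holder: grey ABS tap plug holder, a block 60 x 110 x 34 mm with three holes and two chrome plugs sitting in it (50 mm high with them). Origin at the centre of the underside. To be left alone
- elbow: cast aluminium pipe elbow, about 80 x 48 mm and 74 mm high, 300 g. Origin under its upright flange. To be left alone
- ferrule: copper ferrule, a ring 32 mm across and 14 mm high. Origin at the centre of the underside. To be left alone
Not all that is in view belongs to the job. What is shaped like the tray but orange or red is not meant.

How it is judged:
By the outcome, as a careful person would: the job done as asked, in the order asked, and still so for the second after the job is handed in, while the arm keeps its last pose, push and grip.
It also fails if it takes over 67 s, if anything falls off the work surface, if the arm or the gripper's body presses on something with over 40 N, if the wrist force passes 120 N, or if a joint passes its speed limit or range.

### The arm

A 7-joint arm with a two-finger parallel gripper is mounted at the origin on the work surface. World frame = base frame: x ahead of the robot, y to its left, z up, the work surface at z = 0. Lengths are in m, angles in rad, forces in N, time in s.
With the tool pointing down it reaches from about 0.4 to 0.85 m from the base axis. Payload 4.5 kg.
Tool frame: the origin (TCP) lies on the centre line of the jaws, within the pads' length; the fingertips stand r.tip_extent ahead of it and the grasp point (between the pads) is the TCP (r.tip_extent is the distance from the TCP to the fingertips, in m); z points along the fingers, y is the line along which they close (so a half turn about z gives the same grasp; the last joint's range is limited). The gripper opens to 88 mm and grips with 3 to 60 N. Pads are 18 mm wide; open, the fingers measure 123 mm over their backs; the gripper's body (75 mm by 187 mm) begins 45 mm behind the grasp point.
Start: joints at [1.361, 0.689, -0.195, 1.565, 0.157, 0.902, -0.215], TCP at [0.151, -0.607, 0.258] pointing down, gripper open.
Joint ranges: [-3.01, 3.01], [-0.46, 2.08], [-1.47, 1.51], [0.13, 2.56], [-1, 4.14], [0.04, 2.09], [-2.66, 2.66]. Speed limits (rad/s): [2.57, 2.57, 3.14, 3.14, 3.14, 3.14, 3.14].

### API

Orientations are given as a unit quaternion [x, y, z, w].
In Python, from plant import sensors, vision, finish_job, r gives the robot as it stands. The module is installed in compiled form; this text tells all that it offers.
- The arm moves only by the tool step_arm, never from a script. Its argument "steps" is a list of rows, each a list of 2 entries, a list of its own where there are three numbers: the shift along the tool's x, y, z in cm, then the turn, a rotation vector about the tool's x, y, z in degrees. A call has 1 to 12 rows; each row shifts and turns the commanded pose from where the row before left it, along the tool's axes as they then stand; what a row does not reach is not made up. A row lasts 1/8 s, in which the tool goes at most 62.5 mm and 10.7 degrees, less where a joint would pass 70% of its speed; a pose out of reach is approached as far as the arm can. A call with a gripper value outside its range is refused whole. "claw" is the opening, from -1 (shut) to 1 (fully open), set as the call begins (left out, the last holds). The fingers move at their own pace and stop on an object; "grip_force" is the grip in N (left out, the last holds). Time passes only in rows, so rows that do not move let the fingers close. It gives the time, the measured TCP pose, the force, the opening and the grip force at its end, in the units of the state.
- sensors.get_state(): the state, without advancing time (a new reading comes with each control period).
- vision.snapshot(name): name is "scene" or "top"; returns a dict with "img" (384x512x3 uint8, red, green, blue), "fx", "fy", "cx", "cy" (pixels), "position" and "rotation" of the camera in the world. Camera axes: x right, y down, z forward; pixel columns grow to the right and rows downward; lengths in m; the calibration is good to about 2 mm. A picture is of the moment at which its call begins. There is no depth.
- finish_job(): hands the job in; it is judged then, once.
The state is a dict: "clock": time; "q": joint angles; "qd": joint speeds; "joint_torque": joint torques, N m; "tool_pos": TCP position; "eef_rot": TCP orientation; "contact_force": force on the tool from outside, world axes, zero at the start; "moment": the same for the moment, N m; "opening": opening from 0.0 (shut) to 1.0 (fully open); "finger_force": force on a finger pad.
Only numpy, scipy, OpenCV 4.12 (cv2) and the standard library are available. Lean on these libraries where they do the work, as an engineer would, in place of code of your own. Each camera call takes 0.05 s, during which the arm holds its last target. There are 200 camera calls.

## Working session

There is one attempt and no reset: what is moved stays moved. The work goes in short steps, Python scripts to look and compute and a tool call to move; the robot and the scene stay as the last step left them, time stands still between calls to the robot, and variables do not carry over. Pictures are saved under pics/ and viewed, at most 10 in all, crops included, and the job is handed in when it is done.

Besides the shell and the picture viewer there is one more tool, called after "Request:" as name([rows], argument=value, ...), one row to a line, values as JSON. step_arm: Moves the arm, as the interface text tells. Its arguments: {"type":"object","properties":{"steps":{"type":"array"},"claw":{"type":"number"},"grip_force":{"type":"number"}},"required":["steps"]}

```bash
mkdir -p pics
python3 - <<'E'
from plant import sensors, vision, r
import cv2,pickle
for n in("scene","top"):
    s=vision.snapshot(n); pickle.dump(s,open(n+".pkl","wb"))
    cv2.imwrite(f"pics/{n}0.png",cv2.resize(s["img"][:,:,::-1],(800,600),interpolation=cv2.INTER_CUBIC))
    print(n,s["position"],s["rotation"],s["fx"],s["cx"],s["cy"])
st=sensors.get_state();print(st,r.tip_extent)
E
```

```text
scene [ 1.33001116 -0.22619703  0.8295901 ] [ 0.74391736  0.51770263 -0.23605024 -0.35050139] 467.92274557867034 256.8228459578339 195.4773713407827
top [0.38919866 0.08968947 1.22072615] [-0.70337904  0.70761032 -0.05377982  0.04066082] 373.3119302211606 259.3961707774894 191.63699357461695
{'clock': 0.1, 'q': array([ 1.36081174,  0.6898817 , -0.19453347,  1.56621227,  0.15727184,
        0.9025136 , -0.21510733]), 'qd': array([ 0.00047008, -0.00265577, -0.00156456, -0.00383958, -0.00157722,
        0.00108539,  0.00079299]), 'joint_torque': array([-2.93255398e-03, -5.28503537e+01, -1.27141893e+00, -1.53837490e+01,
       -5.25713246e-02,  1.98105758e-03,  6.24934933e-05]), 'tool_pos': array([ 0.15070606, -0.60601388,  0.25700943]), 'eef_rot': array([ 9.92576446e-01,  1.21619642e-01, -1.44085390e-04, -8.00518716e-04]), 'contact_force': array([ 0.5455442 ,  0.08674312, -0.678387  ]), 'moment': array([0.03670619, 0.03988915, 0.00160801]), 'finger_force': 0.0, 'opening': 1.0049662093154212} 0.019
```

View pics/top0.png

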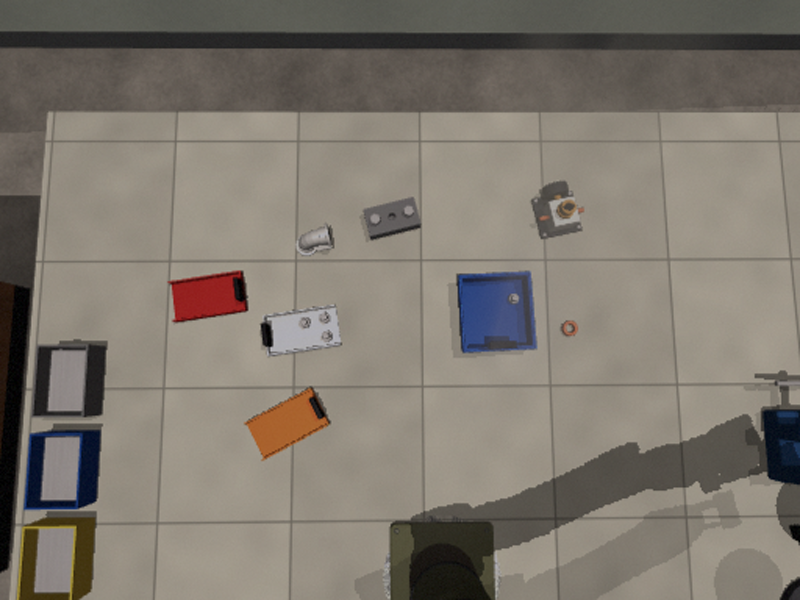

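View pics/scene0.png

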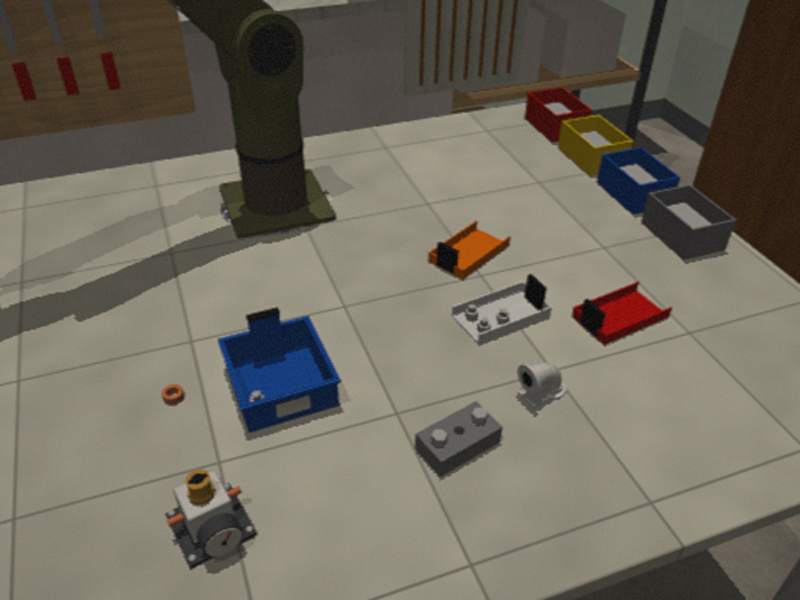

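Candidates in the top view (800x600): silver tray (303,330), with red (207,297) and orange (288,423) as decoys. The tote with one plug is at (497,312); the blue bin at (65,470) is a decoy. I choose the silver tray and the tote at (497,312). Next is a close crop to check both.

```bash
cat > h.py <<'E'
import numpy as np,pickle,cv2
from scipy.spatial.transform import Rotation as R
def load(n): return pickle.load(open(n+".pkl","rb"))
def ray(s,u,v,z):
    d=R.from_quat(s["rotation"]).apply([(u-s["cx"])/s["fx"],(v-s["cy"])/s["fy"],1]); p=np.array(s["position"])
    return p+d*(z-p[2])/d[2]
def proj(s,P):
    c=R.from_quat(s["rotation"]).inv().apply(np.array(P)-s["position"]); return np.c_[c[...,0]/c[...,2]*s["fx"]+s["cx"],c[...,1]/c[...,2]*s["fy"]+s["cy"]]
E
python3 - <<'E'
from h import *
s=load("top"); im=s["img"][:,:,::-1]
a=cv2.resize(im[185:235,160:225],(780,600),interpolation=cv2.INTER_CUBIC)  #12x
cv2.imwrite("pics/tray.png",a)
b=cv2.resize(im[110:235,280:390],(704,800),interpolation=cv2.INTER_CUBIC)
b=cv2.resize(im[110:235,280:390],None,fx=4.8,fy=4.8,interpolation=cv2.INTER_CUBIC)
cv2.imwrite("pics/tote.png",b)
E
```

```text
(no output)
```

View pics/tray.png

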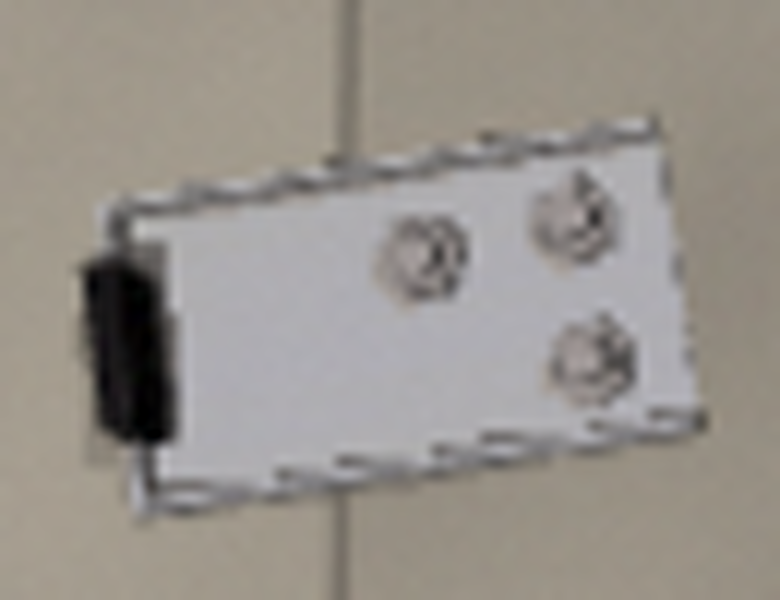

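View pics/tote.png

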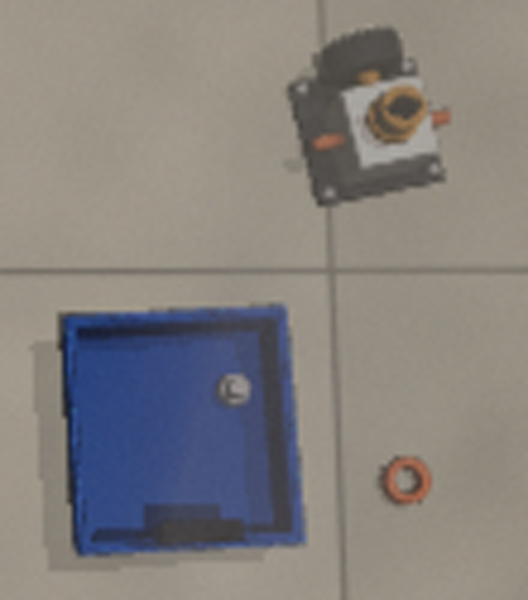

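```bash
cat > m.py <<'E'
from h import *
from scipy.optimize import least_squares
s=load("top")
def fit(pts,px,x0):
    pts=np.array(pts)/1000.;px=np.array(px)
    f=lambda x:(proj(s,R.from_euler("z",x[2]).apply(pts)+[x[0],x[1],0])-px).ravel()
    o=least_squares(f,x0); print(o.x,np.rad2deg(o.x[2]),np.round(o.fun,1))
    return o.x
c=lambda l,k,o:np.array(l,float)/k+o
fit([(-75,42,22),(-75,-42,22),(75,42,22),(75,-42,22)],c([(116,203),(142,517),(657,120),(705,425)],12,(160-.5,185-.5)),[.5,.3,-1.4])
fit([(79,74,58),(79,-74,58),(-79,74,58),(-79,-74,58)],c([(62,315),(287,305),(80,555),(304,543)],4.8,(280-.5,110-.5)),[.5,0,0])
fit([(45,45,8),(45,-45,8),(-45,45,8),(-45,-45,8)],c([(288,85),(410,60),(325,205),(445,178)],4.8,(279.5,109.5)),[.6,-.1,0])
for u,z in(((408,104),.09),((234,388),.024),((406,480),.014)): print(ray(s,*c(u,4.8,(279.5,109.5)),z))
for u in((425,252),(573,218),(590,362)): print(ray(s,*c(u,12,(159.5,184.5)),.028))
for u in((316,238),(391,218)): print(ray(s,*c(u,1.5625,(-.5,-.5)),.05))
E
python3 m.py
```

```text
[ 0.48936642  0.27933552 -1.4226224 ] -81.51025961137545 [-0.8  0.1  0.3 -0.2  0.4 -0.1  0.1  0.2]
[ 0.52203963 -0.11567207  0.04445485] 2.547075005184922 [ 0.2  0.  -0.2 -0.1 -0.3 -0.   0.3  0.1]
[ 0.73614731 -0.25936561  0.23078048] 13.222747338186924 [ 0.1  0.1  0.2 -0.6 -0.6  0.5  0.2  0. ]
[ 0.73127848 -0.26348669  0.09      ]
[ 0.55326821 -0.15682295  0.024     ]
[ 0.49106175 -0.27402638  0.014     ]
[0.5057758  0.27350215 0.028     ]
[0.51467432 0.23425502 0.028     ]
[0.4761768  0.22930938 0.028     ]
[0.67607896 0.25104817 0.05      ]
[0.71790232 0.09725375 0.05      ]
```

Request:
step_arm([
  [[2, -1, 0], [0, 0, 0]],
  [[4, -2, 0], [0, 0, 0]],
  [[4, -2, 0], [0, 0, 0]],
  [[4, -2, 0], [0, 0, 0]],
  [[4, -2, 0], [0, 0, 0]],
  [[4, -2, 0], [0, 0, 0]],
  [[4, -2, 0], [0, 0, 0]],
  [[4, -2, 0], [0, 0, 0]],
  [[4, -2, 0], [0, 0, 0]],
  [[3, -2, 0], [0, 0, 0]],
  [[2, -3, 0], [0, 0, 0]],
  [[1, -4, 0], [0, 0, 0]],
], claw=0, grip_force=40)

```text
clock: 1.6
tool_pos: [0.4776, -0.2546, 0.2576]
eef_rot: [0.992, 0.123, 0.001, -0.0]
contact_force: [0.6, 0.2, 0.9]
opening: 0.501
finger_force: 0.0
```

Request:
step_arm([
  [[1, -4, 0], [0, 0, 0]],
  [[1, -4, 0], [0, 0, 0]],
  [[1, -4, 0], [0, 0, 0]],
  [[1, -4, 0], [0, 0, 0]],
  [[1, -4, 0], [0, 0, 0]],
  [[1, -4, 0], [0, 0, 0]],
  [[1, -4, 0], [0, 0, 0]],
  [[1, -4, 0], [0, 0, 0]],
  [[1, -4, 0], [0, 0, 0]],
  [[1, -4, 0], [0, 0, 0]],
  [[1, -4, 0], [0, 0, 0]],
  [[1, -4, 0], [0, 0, 0]],
])

```text
clock: 3.1
tool_pos: [0.4752, 0.2398, 0.2577]
eef_rot: [0.992, 0.122, -0.0, -0.0]
contact_force: [-0.4, -0.3, 0.3]
opening: 0.501
finger_force: 0.0
```

```bash
cat > go.py <<'E'
import sys,numpy as np
from plant import sensors
from scipy.spatial.transform import Rotation as R
# go.py x y z xaxis_yaw_deg : shift in current tool axes (cm), then rotvec (deg) to a straight-down pose with tool y at that yaw
st=sensors.get_state(); a=[float(v) for v in sys.argv[1:]]
r0=R.from_quat(st["eef_rot"]); yy=np.deg2rad(a[3])
y=np.array([np.cos(yy),np.sin(yy),0]);z=np.array([0,0,-1.]);t=R.from_matrix(np.c_[np.cross(y,z),y,z])
print("t",st["clock"],st["tool_pos"],"F",st["contact_force"].round(1),"op",st["opening"].round(3),"q",st["q"].round(2))
print("shift cm",(r0.inv().apply(np.array(a[:3])-st["tool_pos"])*100).round(2),"turn deg",np.rad2deg((r0.inv()*t).as_rotvec()).round(2))
E
python3 go.py .479 .3485 .1 -81.5
```

```text
Traceback (most recent call last):
  File "go.py", line 8, in <module>
    print("t",st["clock"],st["tool_pos"],"F",st["contact_force"].round(1),"op",st["opening"].round(3),"q",st["q"].round(2))
                                                                               ^^^^^^^^^^^^^^^^^^^
AttributeError: 'float' object has no attribute 'round'
```

Request:
step_arm([
  [[1, -4, 0], [0, 0, 0]],
  [[1, -3, 2], [0, 0, 2]],
  [[0, -2, 3], [0, 0, 2]],
  [[0, 0, 3], [0, 0, 1.5]],
  [[0, 0, 3], [0, 0, 0]],
  [[0, 0, 2], [0, 0, 0]],
  [[0, 0, 0], [0, 0, 0]],
  [[0, 0, 0], [0, 0, 0]],
])

```text
clock: 4.1
tool_pos: [0.4749, 0.3303, 0.1285]
eef_rot: [0.997, 0.074, 0.0, -0.0]
contact_force: [-0.4, -0.3, -0.0]
opening: 0.501
finger_force: 0.0
```

```bash
sed -i 's/st\["opening"\].round(3)/st["opening"]/' go.py; python3 go.py .479 .3485 .1 -81.5
python3 - <<'E'
from plant import vision
import pickle,cv2
s=vision.snapshot("scene"); pickle.dump(s,open("scene1.pkl","wb"))
cv2.imwrite("pics/s1.png",cv2.resize(s["img"][150:250,260:400,::-1],None,fx=5,fy=5,interpolation=cv2.INTER_CUBIC))
E
```

```text
t 4.1 [0.47487067 0.33034699 0.12848369] F [-0.4 -0.3 -0. ] op 0.5012496687696542 q [-0.67  0.81 -0.04  1.82  0.05  0.51 -2.16]
shift cm [ 0.68 -1.73  2.85] turn deg [-0.05 -0.04  0.02]
```

View pics/s1.png

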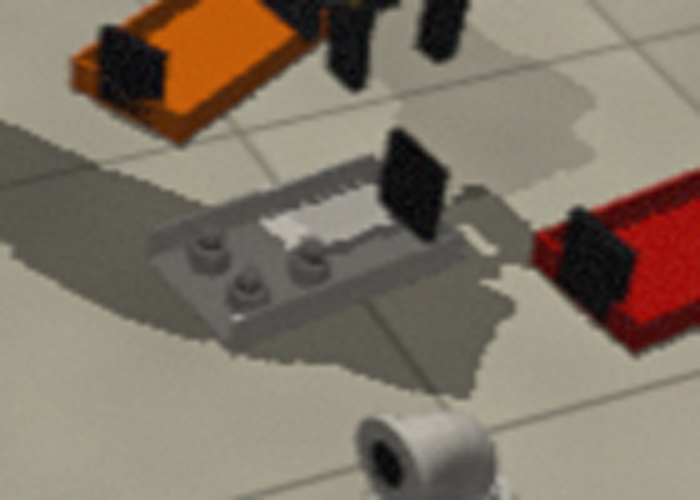

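The crop shows the silver tray in the gripper's shadow, with its black grip (front face about (382,130)-(447,178)-(435,242)) and three plugs at (210,250), (247,287) and (310,262). I'll check the fit against it.

Run:
```python
from h import *
s=load("scene1")
P=R.from_euler("z",-81.5,degrees=True).apply(np.array([(-65,-23,52),(-65,23,52),(-75,23,52),(-75,-23,52),(75,42,22),(75,-42,22),(75,42,0),(75,-42,0)])/1000)+[.489,.279,0]
print(((proj(s,P)+.5-[260,150])*5).round(0))
```

```text
[[375. 127.]
 [427. 173.]
 [442. 168.]
 [390. 122.]
 [223. 320.]
 [137. 228.]
 [220. 351.]
 [135. 259.]]
```

Request:
step_arm([
  [[0.5, -1, 0], [0, 0, 0]],
  [[0.4, -0.9, 1], [0, 0, 0]],
  [[0, 0, 2], [0, 0, 0]],
  [[0, 0, 2], [0, 0, 0]],
  [[0, 0, 2], [0, 0, 0]],
  [[0, 0, 1.2], [0, 0, 0]],
  [[0, 0, 1], [0, 0, 0]],
  [[0, 0, 0], [0, 0, 0]],
])

```text
clock: 5.15
tool_pos: [0.4811, 0.3493, 0.0351]
eef_rot: [0.997, 0.074, -0.0, 0.0]
contact_force: [-0.3, -0.3, 0.3]
opening: 0.501
finger_force: 0.0
```

Request:
step_arm([
  [[0, 0, 0], [0, 0, 0]],
  [[0, 0, 0], [0, 0, 0]],
  [[0, 0, 0], [0, 0, 0]],
  [[0, 0, 0], [0, 0, 0]],
  [[0, 0, 0], [0, 0, 0]],
], claw=-1, grip_force=40)

```text
clock: 5.78
tool_pos: [0.4815, 0.3502, 0.0361]
eef_rot: [0.997, 0.074, 0.0, -0.0]
contact_force: [-0.7, 1.6, 3.2]
opening: 0.109
finger_force: 40.0
```

Request:
step_arm([
  [[0, 0, -0.5], [0, 0, 0]],
  [[0, 0, -1], [-1, 0, 0]],
  [[0, 0, -1.5], [-1, 0, 0]],
  [[0, 0, -2], [-1, 0, 0]],
  [[0, 0, -2], [-1, 0, 0]],
  [[0, 0, -1.8], [0, 0, 0]],
  [[0, 0.5, -1.2], [0, 0, 0]],
  [[0, 1, -0.5], [0, 0, 0]],
])

```text
clock: 6.78
tool_pos: [0.4831, 0.3388, 0.1424]
eef_rot: [0.997, 0.074, 0.003, 0.035]
contact_force: [0.2, 0.0, -3.3]
opening: 0.109
finger_force: 40.0
```

Request:
step_arm([
  [[-0.1, 1.5, 0.1], [0, 0, 0]],
  [[-0.1, 2, 0.1], [0, 0, 0]],
  [[-0.1, 2.5, 0.2], [0, 0, 0]],
  [[-0.1, 3, 0.2], [0, 0, 0]],
  [[-0.1, 3, 0.2], [0, 0, 0]],
  [[-0.1, 3, 0.2], [0, 0, 0]],
  [[-0.1, 3, 0.2], [0, 0, 0]],
  [[-0.1, 3, 0.2], [0, 0, 0]],
  [[-0.1, 2.4, 0.2], [0, 0, 0]],
  [[-0.1, 1.9, 0.1], [0, 0, 0]],
  [[-0.1, 1.3, 0.1], [0, 0, 0]],
  [[0, 0.8, 0.1], [0, 0, 0]],
])

```text
clock: 8.28
tool_pos: [0.5121, 0.0645, 0.1416]
eef_rot: [0.997, 0.073, 0.002, 0.035]
contact_force: [-0.2, 0.0, -2.6]
opening: 0.111
finger_force: 40.0
```

Run:
```python
from plant import vision,sensors
import pickle,cv2,numpy as np
st=sensors.get_state();print(st)
s=vision.snapshot("scene"); pickle.dump(s,open("scene2.pkl","wb"))
t=vision.snapshot("top"); pickle.dump(t,open("top2.pkl","wb"))
a=cv2.resize(s["img"][130:290,110:380,::-1],(400,237));b=cv2.resize(t["img"][120:260,180:380,::-1],(400,280))
a=cv2.resize(s["img"][130:280,100:350,::-1],(800,480),interpolation=cv2.INTER_CUBIC)
cv2.imwrite("pics/s2.png",a)
```

```text
{'clock': 8.275, 'q': array([-0.25070319,  0.73536867, -0.00925489,  1.99961563,  0.1862    ,
        0.42173452, -1.85228475]), 'qd': array([ 0.11619928,  0.00544583, -0.02645399, -0.00651943,  0.02841699,
       -0.01997731,  0.08890159]), 'joint_torque': array([ -0.07602368, -48.77229452,   1.88241608,  -8.10339332,
         0.20473089,   0.1184561 ,  -0.07894705]), 'tool_pos': array([0.51207542, 0.06452947, 0.14158397]), 'eef_rot': array([0.99669923, 0.07321194, 0.0021457 , 0.035015  ]), 'contact_force': array([-0.19730602,  0.01815136, -2.64125443]), 'moment': array([0.34538033, 0.03049499, 0.05083537]), 'finger_force': 40.04097999539226, 'opening': 0.11088563849729469}
```

View pics/s2.png

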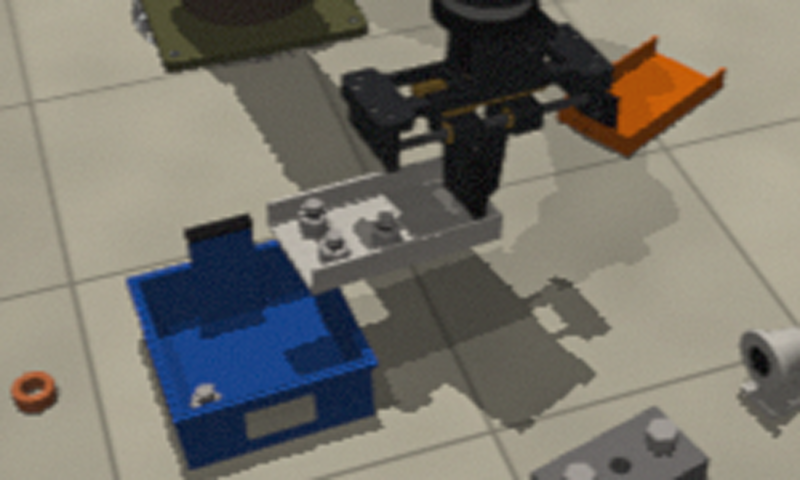

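The tray is gripped with its three plugs standing at (313,215), (333,245) and (385,230). The lip is just inside the tote's +y wall. Next I lower it a little, then tip about the lip.

Request:
step_arm([
  [[0, 0.3, 1], [0, 0, 0]],
  [[0, 0.3, 1], [0, 0, 0]],
  [[0, 0.1, 0.6], [2, 0, 0]],
  [[0, 0.3, -1.2], [5, 0, 0]],
  [[0, 0.3, -1.2], [5, 0, 0]],
  [[0, 0.3, -1.2], [5, 0, 0]],
  [[0, 0.3, -1.2], [5, 0, 0]],
  [[0, 0.3, -1.2], [5, 0, 0]],
  [[0, 0.3, -1.2], [5, 0, 0]],
  [[0, 0.3, -1.2], [5, 0, 0]],
  [[0, 0.3, -1.2], [5, 0, 0]],
  [[0, 0, 0], [0, 0, 0]],
])

```text
clock: 9.88
tool_pos: [0.5212, 0.007, 0.1987]
eef_rot: [0.943, 0.067, -0.024, -0.324]
contact_force: [-0.1, 0.9, -0.6]
opening: 0.108
finger_force: 40.0
```

Request:
step_arm([
  [[0, 0.3, -1.2], [5, 0, 0]],
  [[0, 0, 0], [0, 0, 0]],
  [[0, 0, 0], [0, 0, 0]],
  [[0, 0, 0], [0, 0, 0]],
])

```text
clock: 10.38
tool_pos: [0.5219, 0.0017, 0.2087]
eef_rot: [0.928, 0.07, -0.027, -0.365]
contact_force: [0.6, 0.2, -2.4]
opening: 0.111
finger_force: 40.0
```

Run:
```python
from plant import vision,sensors
import pickle,cv2,numpy as np
st=sensors.get_state();print(st)
s=vision.snapshot("scene"); pickle.dump(s,open("scene3.pkl","wb"))
a=cv2.resize(s["img"][130:280,100:350,::-1],(800,480),interpolation=cv2.INTER_CUBIC)
cv2.imwrite("pics/s3.png",a)
```

```text
{'clock': 10.375, 'q': array([ 0.71141376,  0.94267299, -0.80284565,  1.76076757, -0.13582919,
        0.83600544, -1.22293008]), 'qd': array([ 0.00653913,  0.00063027,  0.00102279, -0.00593739, -0.00096603,
        0.00395884,  0.00283487]), 'joint_torque': array([ 2.28747781e-01, -5.17947364e+01, -1.19886616e+01, -8.91700029e+00,
       -1.99471302e+00,  9.30410028e-01,  4.25732578e-02]), 'tool_pos': array([0.52185063, 0.00172046, 0.20869796]), 'eef_rot': array([ 0.92799157,  0.07007223, -0.02738617, -0.36492675]), 'contact_force': array([ 0.57899724,  0.20514916, -2.44329672]), 'moment': array([-0.80367579, -0.1414901 , -0.02651752]), 'finger_force': 40.00159755349159, 'opening': 0.11145050467817504}
```

View pics/s3.png

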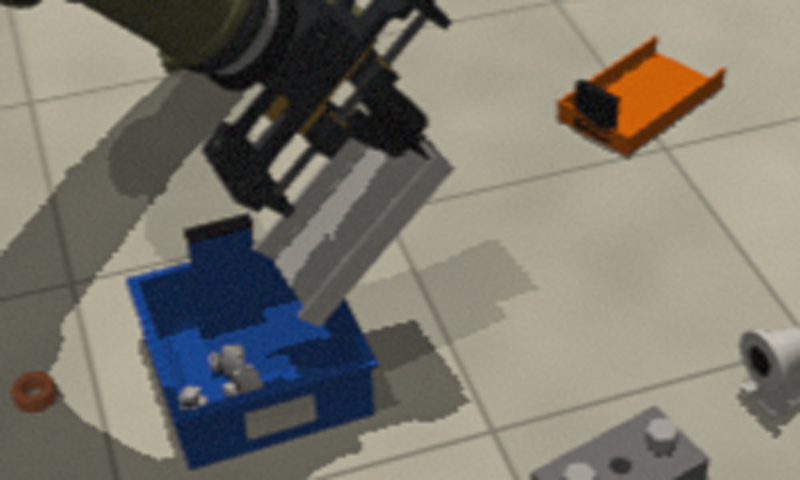

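Four plugs are now in the tote, at (190,397), (230,357), (232,387) and (247,377), and the tray is empty. I level the tray and take it back.

Request:
step_arm([
  [[0, 0, 0], [-8.6, 0, 0]],
  [[0, 0, 0], [-8.6, 0, 0]],
  [[0, 0, 0], [-8.6, 0, 0]],
  [[0, 0, 0], [-8.6, 0, 0]],
  [[0, -1, 0], [-8.5, 0, 0]],
  [[0, -2, 0], [0, 0, 0]],
  [[0.2, -4, 0], [0, 0, 0]],
  [[0.2, -5, 0], [0, 0, 0]],
  [[0.2, -5, 0], [0, 0, 0]],
  [[0.2, -5, 0], [0, 0, 0]],
  [[0.2, -5, 0], [0, 0, 0]],
  [[0.2, -4, 1], [0, 0, 0]],
])

```text
clock: 11.92
tool_pos: [0.4871, 0.3125, 0.2012]
eef_rot: [0.997, 0.075, 0.001, -0.002]
contact_force: [0.8, -0.4, -2.6]
opening: 0.114
finger_force: 40.0
```

Request:
step_arm([
  [[0, -3, 2], [0, 0, 0]],
  [[0, -1, 3], [0, 0, 0]],
  [[0, 0, 3], [0, 0, 0]],
  [[0, 0, 2], [0, 0, 0]],
  [[0, 0, 0], [0, 0, 0]],
  [[0, 0, 0], [0, 0, 0]],
])

```text
clock: 12.68
tool_pos: [0.4825, 0.3491, 0.1013]
eef_rot: [0.997, 0.074, 0.0, -0.001]
contact_force: [-0.3, 0.3, -1.5]
opening: 0.112
finger_force: 40.0
```

```bash
python3 go.py .4815 .350 .036 -81.5
```

```text
t 12.675 [0.48248647 0.34911738 0.10133832] F [-0.3  0.3 -1.5] op 0.11223138804043283 q [-0.62  0.87 -0.14  1.78  0.22  0.51 -2.33]
shift cm [-0.09 -0.08  6.53] turn deg [-0.16 -0.05  0.01]
```

Request:
step_arm([
  [[0, 0, 2], [0, 0, 0]],
  [[0, 0, 2], [0, 0, 0]],
  [[0, 0, 1.2], [0, 0, 0]],
  [[0, 0, 0.7], [0, 0, 0]],
  [[0, 0, 0.4], [0, 0, 0]],
  [[0, 0, 0.2], [0, 0, 0]],
  [[0, 0, 0], [0, 0, 0]],
  [[0, 0, 0], [0, 0, 0]],
])

```text
clock: 13.68
tool_pos: [0.4827, 0.3485, 0.0361]
eef_rot: [0.997, 0.074, 0.0, -0.001]
contact_force: [-1.7, -1.3, 5.5]
opening: 0.109
finger_force: 40.0
```

Request:
step_arm([
  [[0, 0, 0], [0, 0, 0]],
  [[0, 0, 0], [0, 0, 0]],
  [[0, 0, 0], [0, 0, 0]],
  [[0, 0, -1], [0, 0, 0]],
  [[0, 0, -3], [0, 0, 0]],
  [[0, 0, -4], [0, 0, 0]],
  [[0, 0, -4], [0, 0, 0]],
  [[0, 1, -1], [0, 0, 0]],
  [[-0.6, 3, 0], [0, 0, 0]],
  [[-0.9, 4, 0], [0, 0, 0]],
  [[-0.9, 4, 0], [0, 0, 0]],
  [[-0.9, 4, 0], [0, 0, 0]],
], claw=0)

```text
clock: 15.18
tool_pos: [0.4728, 0.1828, 0.1647]
eef_rot: [0.997, 0.074, -0.001, -0.0]
contact_force: [0.4, -0.4, -1.1]
opening: 0.497
finger_force: 0.0
```

Request:
step_arm([
  [[-0.9, 4, 0], [0, 0, 0]],
  [[-0.9, 4, 0], [0, 0, 0]],
  [[-0.9, 4, 0], [0, 0, 0]],
  [[-0.9, 4, 0], [0, 0, 0]],
  [[-0.9, 4, 0], [0, 0, 0]],
  [[-0.9, 4, 0], [0, 0, 0]],
  [[-0.9, 3, 0], [0, 0, 0]],
  [[-0.3, 2, 0], [0, 0, 0]],
  [[0, 0, 0], [0, 0, 9.6]],
  [[0, 0, 0], [0, 0, 9.6]],
  [[0, 0, 0], [0, 0, 9.6]],
  [[0, 0, 0], [0, 0, 9.6]],
])

```text
clock: 16.68
tool_pos: [0.45, -0.112, 0.1643]
eef_rot: [0.965, -0.261, -0.001, -0.001]
contact_force: [-0.1, 0.3, -0.2]
opening: 0.5
finger_force: 0.0
```

Request:
step_arm([
  [[0, 0, 0], [0, 0, 9.6]],
  [[0, 0, 0], [0, 0, 9.6]],
  [[0, 0, 0], [0, 0, 9.6]],
  [[0, 0, 0], [0, 0, 9.6]],
  [[0, 0, 0], [0, 0, 9.6]],
  [[0, 0, 0], [0, 0, 9.6]],
  [[0, 0, 0], [0, 0, 0]],
  [[0, 0, 0], [0, 0, 0]],
])

```text
clock: 17.68
tool_pos: [0.4505, -0.1116, 0.1645]
eef_rot: [0.723, -0.691, -0.001, -0.0]
contact_force: [-0.1, -0.2, 0.3]
opening: 0.499
finger_force: 0.0
```

```bash
python3 go.py .453 -.119 .081 -177.5
python3 - <<'E'
from plant import vision,sensors
from h import *
s=vision.snapshot("scene"); pickle.dump(s,open("scene4.pkl","wb"))
a=cv2.resize(s["img"][120:290,100:385,::-1],(800,477),interpolation=cv2.INTER_CUBIC)
cv2.imwrite("pics/s4.png",a)
P=R.from_euler("z",2.5,degrees=True).apply(np.array([(-63,25,94),(-63,-25,94),(79,74,58),(79,-74,58),(-79,74,58)])/1000)+[.522,-.1157,0]
print(((proj(s,P)+.5-[100,120])*800/285).round(0))
E
```

```text
t 17.675 [ 0.4505396  -0.11163369  0.16447516] F [-0.1 -0.2  0.3] op 0.4992764388761783 q [ 0.03  0.66  0.18  2.14 -0.32  0.37 -2.62]
shift cm [ 0.76 -0.22  8.35] turn deg [0.05 0.09 0.12]
[[219. 221.]
 [162. 236.]
 [330. 345.]
 [150. 397.]
 [271. 228.]]
```

View pics/s4.png

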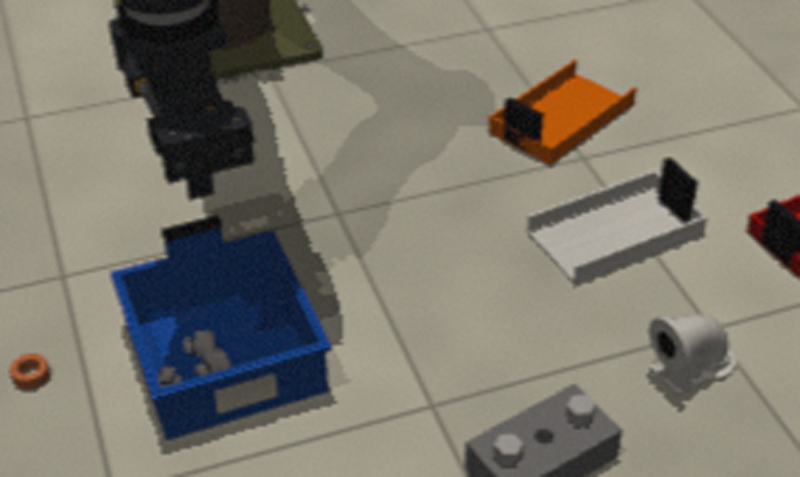

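The tray sits flat and empty at (615,225) and four plugs lie in the tote near (200,355). q7 is close to its limit, so I'll half-turn the wrist (same grasp) before gripping the tote.

Request:
step_arm([
  [[0, 0, 0], [0, 0, -10]],
  [[0, 0, 0], [0, 0, -10]],
  [[0, 0, 0], [0, 0, -10]],
  [[0, 0, 0], [0, 0, -10]],
  [[0, 0, 0], [0, 0, -10]],
  [[0, 0, 0], [0, 0, -10]],
  [[0, 0, 0], [0, 0, -10]],
  [[0, 0, 0], [0, 0, -10]],
  [[0, 0, 0], [0, 0, -10]],
  [[0, 0, 0], [0, 0, -10]],
  [[0, 0, 0], [0, 0, -10]],
  [[0, 0, 0], [0, 0, -10]],
])

```text
clock: 19.23
tool_pos: [0.4509, -0.1119, 0.1647]
eef_rot: [0.959, 0.283, 0.0, -0.001]
contact_force: [0.0, 0.6, -0.2]
opening: 0.499
finger_force: 0.0
```

Request:
step_arm([
  [[0, 0, 0], [0, 0, -10]],
  [[0, 0, 0], [0, 0, -10]],
  [[0, 0, 0], [0, 0, -10]],
  [[0, 0, 0], [0, 0, -10]],
  [[0, 0, 0], [0, 0, -10]],
  [[0, 0, 0], [0, 0, -10]],
  [[0, 0, 0], [0, 0, 0]],
  [[0, 0, 0], [0, 0, 0]],
])

```text
clock: 20.23
tool_pos: [0.4509, -0.1117, 0.1647]
eef_rot: [0.693, 0.721, 0.001, -0.001]
contact_force: [0.5, 1.4, 0.3]
opening: 0.501
finger_force: 0.0
```

```bash
python3 go.py .453 -.119 .081 2.5
```

```text
t 20.225 [ 0.45092375 -0.11174719  0.16467565] F [0.5 1.4 0.3] op 0.500900487384342 q [ 0.54  0.71 -0.63  2.11  0.8   0.57 -0.64]
shift cm [-0.75  0.18  8.37] turn deg [ 0.01 -0.09 -0.18]
```

Request:
step_arm([
  [[-0.7, 0.2, 0], [0, 0, 0]],
  [[0, 0, 2], [0, 0, 0]],
  [[0, 0, 2], [0, 0, 0]],
  [[0, 0, 2], [0, 0, 0]],
  [[0, 0, 1.4], [0, 0, 0]],
  [[0, 0, 1], [0, 0, 0]],
  [[0, 0, 0], [0, 0, 0]],
  [[0, 0, 0], [0, 0, 0]],
])

```text
clock: 21.22
tool_pos: [0.4535, -0.1184, 0.081]
eef_rot: [0.692, 0.722, 0.001, -0.0]
contact_force: [0.5, 0.2, -0.9]
opening: 0.502
finger_force: 0.0
```

Request:
step_arm([
  [[0, 0, 0], [0, 0, 0]],
  [[0, 0, 0], [0, 0, 0]],
  [[0, 0, 0], [0, 0, 0]],
  [[0, 0, 0], [0, 0, 0]],
  [[0, 0, 0], [0, 0, 0]],
], claw=-1, grip_force=58)

```text
clock: 21.85
tool_pos: [0.4532, -0.1184, 0.0808]
eef_rot: [0.692, 0.722, 0.001, -0.001]
contact_force: [-0.9, -0.0, 2.2]
opening: 0.132
finger_force: 58.0
```

Request:
step_arm([
  [[0, 0, -0.5], [0, 0, 0]],
  [[0, 0, -1], [0, 0, 0]],
  [[0, 0, -2], [0, 0, 0]],
  [[0, 0, -3], [0, 0, 0]],
  [[0, 0, -3], [0, 0, 0]],
  [[0, 0, -3], [0, 0, 0]],
  [[0, 0, -3], [0, 0, 0]],
  [[0, 0, -3], [0, 0, 0]],
  [[0, 0, -2], [0, 0, 0]],
  [[0, 0, -1], [0, 0, 0]],
  [[0, 0, 0], [0, 0, 0]],
  [[0, 0, 0], [0, 0, 0]],
])

```text
clock: 23.35
tool_pos: [0.4525, -0.1188, 0.2948]
eef_rot: [0.692, 0.722, -0.0, -0.001]
contact_force: [-0.6, 0.3, -4.6]
opening: 0.128
finger_force: 58.1
```

```bash
cat > fin.py <<'E'
from h import *
from plant import sensors
st=sensors.get_state(); r0=R.from_quat(st["eef_rot"]); p=st["tool_pos"]
th=np.deg2rad(36); 
import sys
cur=len(sys.argv)>1
rt=r0 if cur else r0*R.from_rotvec(th*np.array([.73,.68,0]))
def off(a): a=np.array(a,float)/1000-[-.069,0,.081]; return np.c_[a[:,1],a[:,0],-a[:,2]]
C=np.array([.688,-.213,.135])
k=off([(71,-66,4)])
T=C-rt.apply(k)[0]
print("t",st["clock"],"pos",p,"F",st["contact_force"].round(1),"op",st["opening"],"q",st["q"].round(2))
tz=rt.apply([0,0,-1]);print("tilt",np.rad2deg(np.arccos(tz[2])),"dir",np.rad2deg(np.arctan2(tz[1],tz[0])))
print("corner now",(p+r0.apply(k))[0],"target TCP",T,"world shift",T-p,"shift in tool axes cm",(100*rt.inv().apply(T-p)).round(2))
base=p if cur else T
for n,a in dict(base=(75,-70,0),rim=(79,-74,58),f0=(75,70,0),b0=(-75,-70,0),fl=(79,74,58)).items(): print(n,(base+rt.apply(off([a]))[0]).round(3))
print("dist to socket",np.linalg.norm(base+rt.apply(k)[0]-[.733,-.261,.09]))
E
python3 fin.py
```

```text
t 23.35 pos [ 0.45245697 -0.1187563   0.29484989] F [-0.6  0.3 -4.6] op 0.1283986392285034 q [ 0.71  0.54 -0.85  1.95  0.52  0.88 -0.37]
tilt 36.08111403010363 dir -40.4848705533217
corner now [ 0.5950036  -0.17850517  0.21741909] target TCP [ 0.60128022 -0.20090991  0.28405874] world shift [ 0.14882325 -0.08215361 -0.01079115] shift in tool axes cm [-7.11 12.64 -8.94]
base [ 0.69  -0.215  0.128]
rim [ 0.719 -0.24   0.172]
f0 [ 0.697 -0.087  0.185]
b0 [ 0.556 -0.235  0.193]
fl [ 0.727 -0.105  0.231]
dist to socket 0.07971198153351856
```

Request:
step_arm([
  [[0, 0, 0], [2, 1.9, 0]],
  [[0, 0, 0], [3.3, 3.1, 0]],
  [[0, 0, 0], [3.3, 3.1, 0]],
  [[0, 0, 0], [3.3, 3.1, 0]],
  [[0, 0, 0], [3.3, 3.1, 0]],
  [[0, 0, 0], [3.3, 3.1, 0]],
  [[0, 0, 0], [3.3, 3.1, 0]],
  [[0, 0, 0], [3.3, 3.1, 0]],
  [[0, 0, 0], [2.6, 2.4, 0]],
  [[0, 0, 0], [0, 0, 0]],
  [[0, 0, 0], [0, 0, 0]],
  [[0, 0, 0], [0, 0, 0]],
])

```text
clock: 24.85
tool_pos: [0.4532, -0.1184, 0.2959]
eef_rot: [0.654, 0.683, -0.017, -0.325]
contact_force: [0.2, -1.1, -3.4]
opening: 0.133
finger_force: 58.0
```

```bash
sed -i 's/^C=.*/C=np.array([.695,-.222,.127])/' fin.py; python3 fin.py cur
python3 - <<'E'
from plant import vision
from h import *
from plant import sensors
st=sensors.get_state(); r0=R.from_quat(st["eef_rot"])
for n in("top","scene"):
    s=vision.snapshot(n); pickle.dump(s,open(n+"5.pkl","wb"))
    a=np.array([(79,-74,58),(79,74,58),(-79,74,58),(-79,-74,58)])/1000-[-.069,0,.081]
    P=st["tool_pos"]+r0.apply(np.c_[a[:,1],a[:,0],-a[:,2]]);print(n,proj(s,P).round(1))
a=load("top5")["img"][120:245,260:385,::-1];b=load("scene5")["img"][120:320,60:260,::-1]
cv2.imwrite("pics/s5.png",np.hstack([cv2.resize(x,(400,400),interpolation=cv2.INTER_CUBIC) for x in(a,b)]))
E
```

```text
t 24.85 pos [ 0.45318765 -0.11840859  0.29591618] F [ 0.2 -1.1 -3.4] op 0.13320721103629984 q [ 0.76  0.88 -0.9   1.51  0.19  1.52 -0.11]
tilt 37.983568368945775 dir -40.75404169087827
corner now [ 0.53647689 -0.12683275  0.14466494] target TCP [ 0.61171076 -0.21357584  0.27825124] world shift [ 0.15852311 -0.09516725 -0.01766494] shift in tool axes cm [-8.31 13.4  -9.82]
base [ 0.538 -0.128  0.138]
rim [ 0.568 -0.155  0.18 ]
f0 [ 0.547 -0.002  0.197]
b0 [ 0.406 -0.15   0.205]
fl [ 0.578 -0.021  0.243]
dist to socket 0.2441524938612082
top [[338.4 177.6]
 [293.6 170.2]
 [307.3 221. ]
 [355.2 225.8]]
scene [[157.1 205.5]
 [218.4 171.3]
 [188.1 111.1]
 [130.  144.3]]
```

View pics/s5.png

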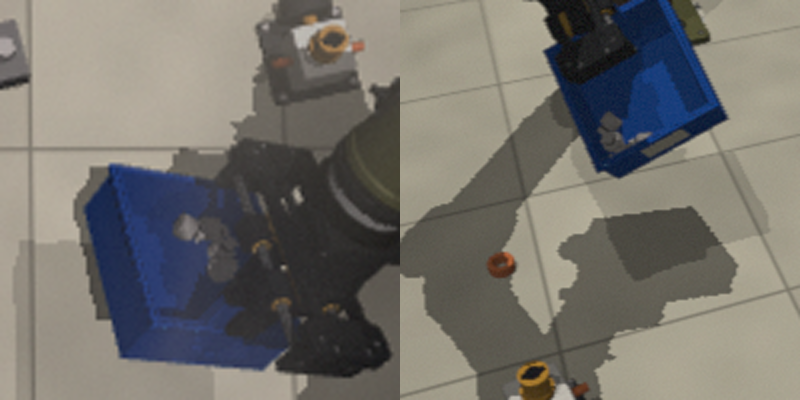

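The tote is held and tilted, and its low corner in the scene half, at (605,165), agrees with the computed pose. The plugs are against the -y wall near (610,120)-(635,140) and not yet fully in the corner. I move towards the socket now.

Request:
step_arm([
  [[-0.4, 0.7, -0.5], [0, 0, 0]],
  [[-0.8, 1.3, -1], [0, 0, 0]],
  [[-0.8, 1.4, -1], [0, 0, 0]],
  [[-0.8, 1.3, -1], [0, 0, 0]],
  [[-0.8, 1.4, -1], [0, 0, 0]],
  [[-0.8, 1.3, -1], [0, 0, 0]],
  [[-0.8, 1.4, -1], [0, 0, 0]],
  [[-0.8, 1.3, -0.9], [0, 0, 0]],
  [[-0.9, 1.3, -0.9], [0, 0, 0]],
  [[-0.7, 1, -0.7], [0, 0, 0]],
  [[-0.5, 0.7, -0.5], [0, 0, 0]],
  [[0, 0, 0], [0, 0, 0]],
])

```text
clock: 26.45
tool_pos: [0.6083, -0.2113, 0.2765]
eef_rot: [0.654, 0.683, -0.017, -0.326]
contact_force: [-1.4, -0.4, -3.5]
opening: 0.131
finger_force: 58.0
```

Request:
step_arm([
  [[0, 0, 0], [0, 0, 0]],
  [[0, 0, 0], [0, 0, 0]],
  [[0, 0, 0], [0, 0, 0]],
  [[0, 0, 0], [0, 0, 0]],
])

```text
clock: 26.95
tool_pos: [0.6076, -0.2112, 0.2776]
eef_rot: [0.654, 0.683, -0.017, -0.326]
contact_force: [-0.8, 0.4, -3.4]
opening: 0.131
finger_force: 58.0
```

```bash
python3 fin.py cur
python3 - <<'E'
from plant import vision,sensors
from h import *
st=sensors.get_state(); r0=R.from_quat(st["eef_rot"])
s=vision.snapshot("scene"); pickle.dump(s,open("scene6.pkl","wb"))
a=np.array([(71,-66,4),(79,-74,58),(79,74,58)])/1000-[-.069,0,.081]
P=st["tool_pos"]+r0.apply(np.c_[a[:,1],a[:,0],-a[:,2]]);print(((proj(s,P)-[60,130]+.5)*4).round(0))
cv2.imwrite("pics/s6.png",cv2.resize(s["img"][130:280,60:260,::-1],(800,600),interpolation=cv2.INTER_CUBIC))
E
```

```text
t 26.95 pos [ 0.60763312 -0.21117722  0.27757534] F [-0.8  0.4 -3.4] op 0.1307651462436009 q [ 0.59  1.13 -0.8   0.79  0.3   1.95  0.04]
tilt 38.05234418068273 dir -40.7899072635436
corner now [ 0.69077319 -0.21954774  0.12623908] target TCP [ 0.61185993 -0.21362948  0.27833626] world shift [ 0.00422681 -0.00245226  0.00076092] shift in tool axes cm [-0.16  0.3  -0.36]
base [ 0.692 -0.221  0.12 ]
rim [ 0.722 -0.247  0.162]
f0 [ 0.701 -0.094  0.179]
b0 [ 0.56  -0.243  0.187]
fl [ 0.732 -0.114  0.224]
dist to socket 0.06938778491008872
[[322. 574.]
 [261. 589.]
 [541. 435.]]
```

View pics/s6.png

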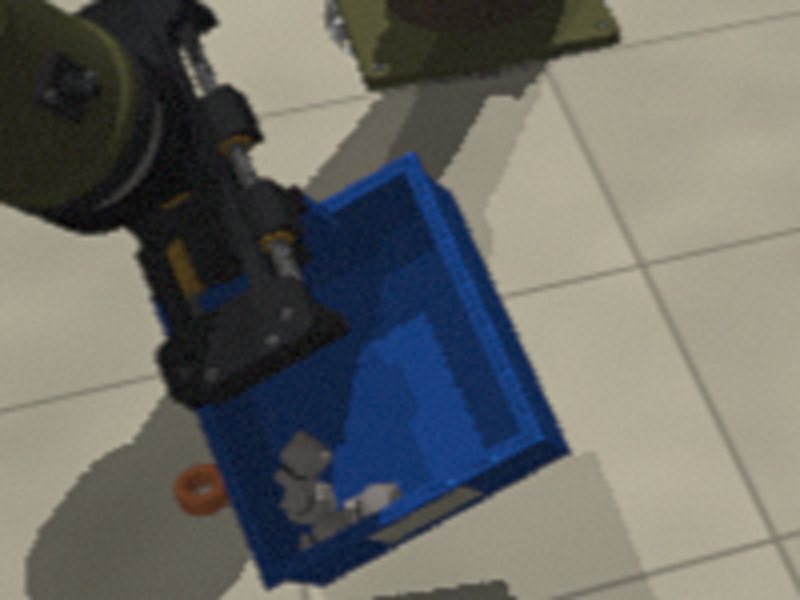

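The plugs are near the low corner at (305,455), (305,497), (330,525) and (372,497), but they look jammed. I'll back off half way, rock the tote to settle them, then return.

Request:
step_arm([
  [[0.6, -1, 0.7], [0, 0, 0]],
  [[1, -1.6, 1.2], [0, 0, 0]],
  [[1, -1.6, 1.2], [0, 0, 0]],
  [[0.9, -1.5, 1.1], [0, 0, 0]],
  [[0.5, -1, 0.8], [0, 0, 0]],
  [[0, 0, 0], [5.4, -5.8, 0]],
  [[0, 0, 0], [4.8, -5.1, 0]],
  [[0, 0, 0], [0, 0, 0]],
  [[0, 0, 0], [0, 0, 0]],
  [[0, 0, 0], [-6.8, 7.3, 0]],
  [[0, 0, 0], [-6.8, 7.3, 0]],
  [[0, 0, 0], [-6.8, 7.3, 0]],
])

```text
clock: 28.5
tool_pos: [0.5279, -0.167, 0.2854]
eef_rot: [0.681, 0.645, 0.109, -0.329]
contact_force: [0.1, 0.5, -3.5]
opening: 0.13
finger_force: 58.0
```

Request:
step_arm([
  [[0, 0, 0], [0, 0, 0]],
  [[0, 0, 0], [0, 0, 0]],
  [[0, 0, 0], [6.8, -7.3, 0]],
  [[0, 0, 0], [6.8, -7.3, 0]],
  [[0, 0, 0], [6.8, -7.3, 0]],
  [[0, 0, 0], [0, 0, 0]],
  [[0, 0, 0], [0, 0, 0]],
  [[0, 0, 0], [-6.8, 7.3, 0]],
  [[0, 0, 0], [-6.8, 7.3, 0]],
  [[0, 0, 0], [-6.8, 7.3, 0]],
  [[0, 0, 0], [0, 0, 0]],
  [[0, 0, 0], [0, 0, 0]],
])

```text
clock: 30.0
tool_pos: [0.5278, -0.1647, 0.2855]
eef_rot: [0.679, 0.648, 0.106, -0.33]
contact_force: [-0.0, 1.1, -2.4]
opening: 0.137
finger_force: 58.0
```

Request:
step_arm([
  [[0, 0, 0], [5.1, -5.5, 0]],
  [[0, 0, 0], [5.1, -5.5, 0]],
  [[0, 0, 0], [0, 0, 0]],
  [[0, 0, 0], [0, 0, 0]],
  [[0, 0, 0], [0, 0, 0]],
])

```text
clock: 30.62
tool_pos: [0.5276, -0.1656, 0.2848]
eef_rot: [0.655, 0.682, -0.017, -0.326]
contact_force: [-0.3, -0.8, -3.3]
opening: 0.13
finger_force: 58.0
```

```bash
python3 fin.py cur
python3 - <<'E'
from plant import vision,sensors
from h import *
st=sensors.get_state(); r0=R.from_quat(st["eef_rot"])
s=vision.snapshot("scene"); pickle.dump(s,open("scene7.pkl","wb"))
a=np.array([(71,-66,4),(79,-74,58),(79,74,58)])/1000-[-.069,0,.081]
P=st["tool_pos"]+r0.apply(np.c_[a[:,1],a[:,0],-a[:,2]]);print(((proj(s,P)-[60,110]+.5)*4).round(0))
cv2.imwrite("pics/s7.png",cv2.resize(s["img"][110:260,60:260,::-1],(800,600),interpolation=cv2.INTER_CUBIC))
E
```

```text
t 30.625 pos [ 0.52761586 -0.1656081   0.2847941 ] F [-0.3 -0.8 -3.3] op 0.13049179217771154 q [ 0.69  0.99 -0.85  1.21  0.24  1.7  -0.05]
tilt 38.05793620843997 dir -40.899414074890686
corner now [ 0.61068602 -0.17421321  0.13343261] target TCP [ 0.61192984 -0.21339489  0.27836149] world shift [ 0.08431398 -0.04778679 -0.00643261] shift in tool axes cm [-4.01  7.04 -5.35]
base [ 0.612 -0.176  0.127]
rim [ 0.642 -0.202  0.169]
f0 [ 0.622 -0.049  0.186]
b0 [ 0.48  -0.197  0.194]
fl [ 0.653 -0.068  0.232]
dist to socket 0.1561379192027969
[[380. 510.]
 [327. 516.]
 [588. 372.]]
```

View pics/s7.png

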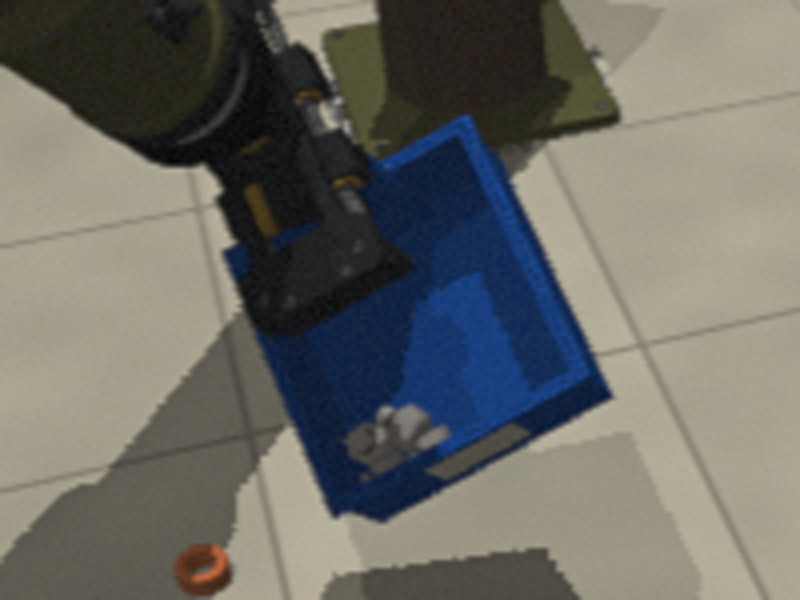

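The plugs are now one tight cluster in the low corner, at about (395,440). I go back to the socket.

Request:
step_arm([
  [[-0.3, 0.5, -0.4], [0, 0, 0]],
  [[-0.6, 1, -0.8], [0, 0, 0]],
  [[-0.8, 1.4, -1], [0, 0, 0]],
  [[-0.8, 1.4, -1], [0, 0, 0]],
  [[-0.7, 1.3, -1], [0, 0, 0]],
  [[-0.5, 0.9, -0.7], [0, 0, 0]],
  [[-0.3, 0.5, -0.4], [0, 0, 0]],
  [[0, 0, 0], [0, 0, 0]],
  [[0, 0, 0], [0, 0, 0]],
  [[0, 0, 0], [0, 0, 0]],
  [[0, 0, 0], [0, 0, 0]],
  [[0, 0, 0], [0, 0, 0]],
])

```text
clock: 32.17
tool_pos: [0.6117, -0.212, 0.2785]
eef_rot: [0.654, 0.683, -0.017, -0.326]
contact_force: [0.4, -0.3, -3.1]
opening: 0.131
finger_force: 58.0
```

```bash
python3 fin.py cur; python3 -c "
from plant import sensors;s=sensors.get_state();print(abs(s['qd']).max(),s['finger_force'])"
```

```text
t 32.175 pos [ 0.61169488 -0.21196292  0.27854944] F [ 0.4 -0.3 -3.1] op 0.13101401424796905 q [ 0.58  1.14 -0.8   0.76  0.3   1.96  0.04]
tilt 38.054138632652965 dir -40.792455681460154
corner now [ 0.69482011 -0.22035595  0.12720628] target TCP [ 0.61187477 -0.21360698  0.27834316] world shift [ 0.00017989 -0.00164405 -0.00020628] shift in tool axes cm [-0.16  0.   -0.06]
base [ 0.696 -0.222  0.121]
rim [ 0.727 -0.248  0.163]
f0 [ 0.706 -0.095  0.18 ]
b0 [ 0.564 -0.243  0.188]
fl [ 0.736 -0.114  0.225]
dist to socket 0.06703693561132798
0.004062199368088712 58.0275815539062
```

The tote is still and tilted 38°, about 67 mm from the socket, with only its own weight on the wrist.

```bash
python3 -c "
from plant import finish_job;print(finish_job())"
```

```text
the job is handed in; nothing more can be done
None
```

The job is handed in at 32 s: the empty tray is back flat on the shelf, and the tote is held still at 38° with all four plugs seen together in its low corner, computed at about 67 mm from the socket; that last look came before the final 10 cm move, and I viewed 11 pictures against the limit of 10.

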